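# Brace the clip jar and unscrew its tight lid

## Robot

A 6-joint arm with a two-finger parallel gripper is mounted at the origin on the work surface. World frame = base frame: x ahead of the robot, y to its left, z up, the work surface at z = 0. Lengths are in m, angles in rad, forces in N, time in s.
With the tool pointing down it reaches from about 0.35 to 0.975 m from the base axis. Payload 4.9 kg.
Tool frame: the origin (TCP) lies at the very end of the fingers, on their centre line; the grasp point (between the pads) lies 19 mm behind it; z points along the fingers, y is the direction in which the jaws open and shut (so a half turn about z gives the same grasp; the last joint's range is limited). The gripper opens to 85 mm and grips with 20 to 120 N. Pads are 22 mm wide; open, the fingers measure 114 mm over their backs; the gripper's body (76 mm by 85 mm) begins 54 mm behind the grasp point. The pads swing forward as they close: fully open they stand 13 mm farther back than shut.
Start: joints at [-1.372, 0.053, 1.613, -0, 1.476, -0.119], TCP at [0.195, -0.594, 0.193] pointing down, gripper open.
Joint ranges: [-3.01, 3.01], [-1.01, 2.22], [0.06, 2.58], [-1.02, 4.17], [0.09, 2.62], [-3.14, 3.14]. Speed limits (rad/s): [2.57, 2.57, 3.14, 3.14, 3.14, 3.14].

## Interface

Orientations are given as a rotation vector (axis times angle).
In Python, from station import ctrl gives the robot as it stands.
- The arm moves only by the tool step_arm, never from a script. Its argument "moves" is a list of rows, each a list of 5 numbers: the opening, from 0 (shut) to 1 (fully open), then the shift along the world's x, y, z in m, then the turn about the world's z in degrees. A call has 1 to 20 rows; each row shifts and turns the pose as measured when the row begins; what a row does not reach is not made up. A row lasts 1/8 s, in which the tool goes at most 62.5 mm and 10.7 degrees, less where a joint would pass 70% of its speed; a pose out of reach is approached as far as the arm can. A call is refused whole if a number of a shift passes 0.0625 or a number of a turn 10.7, either way. A call with a gripper value outside its range is refused whole. The fingers move at their own pace and stop on an object; "newtons" is the grip in N (left out, the last holds). Time passes only in rows, so rows that do not move let the fingers close. It gives the time, the measured TCP pose, the force and the opening at its end, in the units of the state.
- ctrl.get_obs(): the state, without advancing time (a new reading comes with each control period).
- ctrl.get_image(name): name is "scene" or "side" or "wrist"; returns a dict with "color" (420x560x3 uint8, red, green, blue), "camera_matrix" (3x3 intrinsics, pixels), "R" (3x3) and "t" (3): a world point X has camera coordinates R X + t; the wrist camera has in their place "T_tool_cam" (4x4, takes a point from camera to tool coordinates, whose origin is the TCP and whose axes are the flange's). Camera axes: x right, y down, z forward; pixel columns grow to the right and rows downward; lengths in m; the calibration is good to about 2 mm. A picture is of the moment at which its call begins: read the wrist's pose just before it. There is no depth.
- ctrl.finish_job(): hands the job in, once; it reports no verdict.
Trained networks look in a picture, given as the dict that the camera call returned (one of the last four; its "shot" number tells which), for a name from the list of things; names that differ only in an ending like _2 or _b are one class to them, and where a whole thing is asked for, a point or a joint stands for the part that bears it (a point fixed in the world has none). Each returns a list of dicts, best first, with "p" (0 to 1); they miss things now and then, are a little off and sometimes report something else, mostly with a low value. They report only what shows in the picture. A call takes as long as a camera call. They do not tell look-alikes from the thing itself.
- ctrl.spot_in(picture, query): "bbox" ([left, top, right, bottom] in pixels, round what is visible of it).
The state is a dict: "t": time; "q": joint angles; "dq": joint speeds; "effort": joint torques, N m; "tool_pos": TCP position; "tool_rot": TCP orientation; "contact_force": force on the tool from outside, world axes, zero at the start; "wrist_torque": the same for the moment, N m; "opening": finger opening in m.
Only numpy, scipy, OpenCV 4.12 (cv2) and the standard library are available. Lean on these libraries where they do the work, as an engineer would, in place of code of your own. Each camera call takes 0.05 s, during which the arm holds its last target.

## Task

The lid of the square glass jar of bag clips is screwed on tight: lower the jar gently into the jar brace that is screwed to the counter, then unscrew the lid, anticlockwise from above, while the brace keeps the jar from turning. As soon as the thread lets go, stop turning and lift the lid straight up off the jar, which stays seated in the brace; finish while still holding the lid in the gripper, level and about 2 cm clear above the jar's mouth. Leave the can, the carton and the small round jar where they stand.

Things in the scene. Friction and masses are not known exactly. Their poses are not given: they have to be found in the camera images.
- jar_center (a point): Centre of the loose square glass jar: on its axis, 59 mm above its underside and 59 mm below the closed lid's top; z up, x and y square to its faces. Body 66 x 66 mm (foot 60 x 60) to 80 mm, shoulder to 88 mm, round neck 46 mm across to 112 mm above the underside. 0.35 to 0.55 kg, wooden clips inside. May be lifted by its lid, which holds unless turned anticlockwise.
- jar_mouth (a point): Middle of the open jar's mouth, 118.5 mm above its underside: the top of the springy black rubber ring on the neck's rim once the lid is off (the closed lid squeezes it about 3 mm lower and hides it; its push of about 25 N makes the lid tight). Its x axis, fixed in the jar, shows where the lid's own x axis points in the middle of the lid's free range; closed, the lid is 1.26 rad short of it.
- cap_center (a point): Centre of the round ribbed steel lid, on its axis, half-way up, z up. 62 mm across, 20 mm high, 40 g. Closed it is 50 mm above jar_center, with 10 mm of bare neck below its skirt. Turned anticlockwise against the jar (tight: 0.5 to 0.9 N m) it rises 2 mm and is free after 0.8 to 1 rad; from there till 1.55 rad it lifts straight off, beyond it meets the next thread. Pulled while engaged, it lifts the jar.
- brace_seat (a point): Middle of the floor of the jar brace's square pocket, where the centre of the jar's underside comes to stand: 4 mm above the counter, z up, x and y square to the walls, any of four yaws fits. Fixed grey bracket, plate 124 x 160 mm, pocket 71 x 71 mm, rubber-lined walls 38 mm high (-x wall 26 mm), lips above them flare to 82 mm, top 49 mm. The jar has 0.08 rad of play; it is not held down.
- can_center (a point): Centre of a steel food can with a paper band, diameter 75 mm, height 105 mm; not part of the job.
- carton_center (a point): Centre of a green carton lying on the counter, 75 x 130 x 70 mm high; not part of the job.
- spread_center (a point): Centre of a small round amber jar with a white plastic lid, diameter 60 mm, height 75 mm; not part of the job.
There are look-alikes about, which are no part of the job. What is shaped like the part that bears jar_center but yellow is not meant. Of the things shaped like the part that bears cap_center, the bare steel one is meant.

How it is judged:
On the way, in this order (a step that is already met when the one before it is completed fails the run):
1. the jar stands upright on the floor of the brace with its lid still on (horizontal distance between jar_center and brace_seat below 0.007 m and z of jar_center in the frame of brace_seat below 0.062 m and angle between jar_center's own z axis and vertical below 0.06 rad and z of cap_center in the frame of jar_center below 0.0515 m), for 0.2 s.
2. the lid has come free of the thread and rises off the jar, which stays seated in the brace (horizontal distance between jar_center and brace_seat below 0.007 m and z of jar_center in the frame of brace_seat below 0.062 m and angle between jar_center's own z axis and vertical below 0.06 rad and z of cap_center in the frame of jar_center above 0.057 m), for 0.1 s.
At the end, for the whole second after the job is handed in: Jar at rest on the brace floor (7 mm of centre, 3 mm of down, 0.06 rad of upright). Lid held still by the fingers, clear of the jar, level to 0.2 rad, 20 mm of the jar axis, centre 73-112 mm above the jar's (edge 4-43 mm over the mouth), not turned on: x axis within 0.5 rad of the mouth's (horizontal distance between jar_center and brace_seat below 0.007 m and z of jar_center in the frame of brace_seat below 0.062 m and angle between jar_center's own z axis and vertical below 0.06 rad and z of cap_center in the frame of jar_center between 0.073 and 0.112 m and horizontal distance between cap_center and jar_center below 0.02 m and angle between cap_center's own z axis and vertical below 0.2 rad and angle between the x axis of cap_center and the x axis of jar_mouth, either way round below 0.5 rad and contact force between cap and the fingers above 1 N and contact force between cap and jar below 0.05 N and linear speed of each of cap, jar below 0.03 m/s); the arm keeps its last pose, push and grip.
It fails at once if the jar is dropped or slammed into the brace (linear speed of jar above 0.5 m/s and horizontal distance between jar_center and brace_seat below 0.06 m and height (world z) of jar_center below 0.115 m).
It fails at once if the jar is tipped over (angle between jar_center's own z axis and vertical above 0.5 rad).
It fails at once if the can, the carton or the small round jar is pushed about or tipped (distance of any of can_center, carton_center, spread_center from where it was at the start of the episode above 0.02 m or angle between any of can_center, carton_center, spread_center's own z axis and vertical above 0.3 rad).
It also fails if it takes over 54 s, if anything falls off the work surface, if the arm or the gripper's body presses on something with over 40 N, if the wrist force passes 120 N, or if a joint passes its speed limit or range.

## Working session

There is one attempt and no reset: what is moved stays moved. The work goes in short steps, Python scripts to look and compute and a tool call to move; the robot and the scene stay as the last step left them, time stands still between calls to the robot, and variables do not carry over. Pictures are saved under pics/ and viewed, and the job is handed in when it is done.

Besides the shell and the picture viewer there is one more tool, called after "Request:" by a JSON object that holds its "fn" and its "kwargs", one argument or row to a line. step_arm: Moves the arm, as the interface text tells. Its arguments: {"type":"object","properties":{"moves":{"type":"array","items":{"type":"array","items":{"type":"number"}}},"newtons":{"type":"number"}},"required":["moves"]}

```bash
mkdir -p pics; cat > h.py <<'E'
import numpy as np, cv2
from scipy.spatial.transform import Rotation as Ro
from station import ctrl
def shot(name,fn):
    o=ctrl.get_obs(); p=ctrl.get_image(name)
    cv2.imwrite('pics/'+fn,p['color'][:,:,::-1]); 
    K=np.array(p['camera_matrix'])
    if name=='wrist':
        T=np.array(p['T_tool_cam']); Rt=Ro.from_rotvec(o['tool_rot']).as_matrix()
        Rwc=Rt@T[:3,:3]; c=Rt@T[:3,3]+np.array(o['tool_pos'])
    else:
        R=np.array(p['R']); Rwc=R.T; c=-R.T@np.array(p['t'])
    return p,K,Rwc,c
def atz(cam,uv,z):
    p,K,R,c=cam; d=R@np.linalg.inv(K)@np.array([uv[0],uv[1],1.]); return c+d*(z-c[2])/d[2]
def proj(cam,X):
    p,K,R,c=cam; x=K@(R.T@(np.array(X,float)-c)); return x[:2]/x[2]
def tri(cams,uvs):
    A=np.zeros((3,3));b=np.zeros(3)
    for cm,uv in zip(cams,uvs):
        p,K,R,c=cm; d=R@np.linalg.inv(K)@np.array([uv[0],uv[1],1.]); d/=np.linalg.norm(d); M=np.eye(3)-np.outer(d,d); A+=M;b+=M@c
    return np.linalg.solve(A,b)
E
python3 - <<'E'
from h import *
o=ctrl.get_obs(); print({k:np.round(v,3) for k,v in o.items()})
for n in ['scene','side','wrist']:
    c=shot(n,n+'0.png'); print(n,c[3],c[2][:,2])
    for q in ['jar_center','cap_center','brace_seat','can_center','carton_center','spread_center']:
        try: print(q,[(np.round(d['bbox']),round(d['p'],2)) for d in ctrl.spot_in(c[0],q)])
        except Exception as e: print(q,e)
E
```

```text
{'t': np.float64(0.0), 'q': array([-1.372,  0.053,  1.614, -0.   ,  1.476, -0.119]), 'dq': array([ 0.   , -0.   ,  0.001, -0.001, -0.001, -0.001]), 'effort': array([-2.0000e-03, -3.9368e+01, -3.7018e+01, -0.0000e+00,  7.0000e-03,
        0.0000e+00]), 'tool_pos': array([ 0.195, -0.593,  0.192]), 'tool_rot': array([-3.1  , -0.497,  0.   ]), 'contact_force': array([ 0.362, -0.804, -0.137]), 'wrist_torque': array([-0.086,  0.005,  0.015]), 'opening': np.float64(0.085)}
scene [1.16218485 0.22452198 0.73744197] [-0.67264856 -0.27692388 -0.68619026]
jar_center [(array([175., 175., 212., 216.]), 0.88), (array([178., 161., 204., 185.]), 0.41)]
cap_center [(array([155., 167., 178., 193.]), 0.9), (array([178., 160., 206., 186.]), 0.88)]
brace_seat [(array([283., 283., 368., 373.]), 0.35)]
can_center [(array([389., 216., 433., 279.]), 0.55)]
carton_center [(array([283., 282., 368., 374.]), 0.93)]
spread_center [(array([155., 235., 187., 283.]), 0.79)]
side [ 0.51575137 -0.69518325  0.62349439] [ 0.06320642  0.77427118 -0.62968968]
jar_center [(array([150., 277., 195., 352.]), 0.85), (array([227., 299., 278., 353.]), 0.61)]
cap_center [(array([226., 271., 269., 313.]), 0.85), (array([205., 371., 247., 416.]), 0.73)]
brace_seat [(array([211., 202., 285., 261.]), 0.82)]
can_center [(array([220., 122., 254., 175.]), 0.6)]
carton_center [(array([315., 153., 359., 209.]), 0.96)]
spread_center [(array([340., 263., 375., 311.]), 0.97)]
wrist [ 0.2576346  -0.57303018  0.37390116] [-0.24521316 -0.07982767 -0.96617703]
jar_center []
cap_center []
brace_seat []
can_center []
carton_center []
spread_center []
```

```bash
ls
```

```text
h.py
pics
```

View pics/scene0.png

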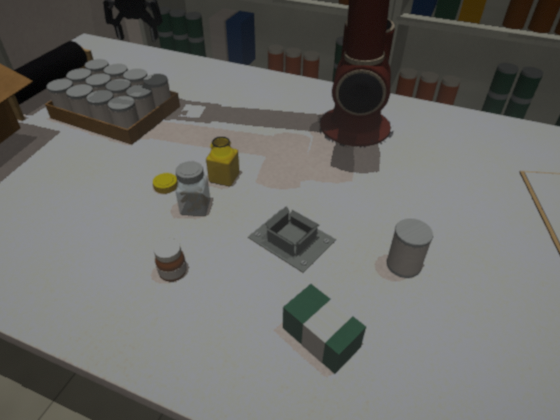

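View pics/side0.png

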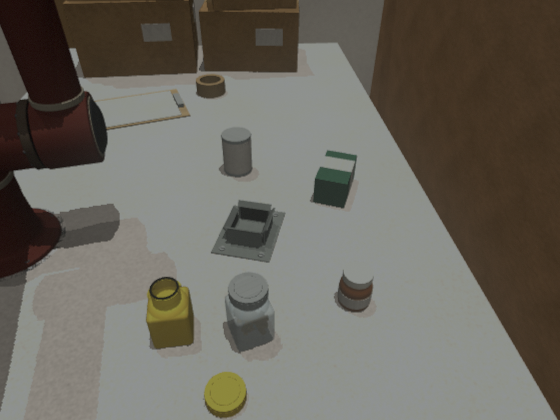

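View pics/wrist0.png

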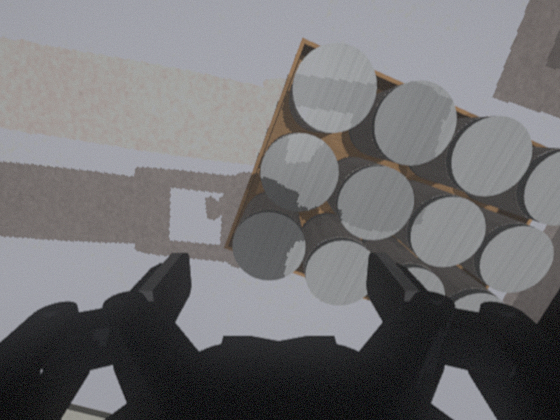

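Candidates for the jar: yellow, open, at side (171,312) / scene (223,165), which is the excluded look-alike; and clear glass with a bare steel lid at side (249,310) / scene (192,190), which fits. Candidates for the lid: the yellow one lying at side (225,394), and the steel one on the clear jar, which is meant. I'll confirm this with enlarged crops and measure from them.

```bash
python3 - <<'E'
from h import *
s=cv2.imread('pics/side0.png')[255:365,130:300]; t=cv2.imread('pics/side0.png')[190:270,200:300]; u=cv2.imread('pics/scene0.png')[150:225,145:255];v=cv2.imread('pics/scene0.png')[200:275,240:345]
def r(i): return cv2.resize(i,(400,300),interpolation=cv2.INTER_CUBIC)
cv2.imwrite('pics/c1.png',np.vstack([np.hstack([r(s),r(t)]),np.hstack([r(u),r(v)])]))
sc=shot('scene','scene1.png'); sd=shot('side','side1.png')
print('lid top', atz(sc,(190.5,168),.118), atz(sd,(248.5,287.5),.118))
E
```

```text
lid top [ 0.50345334 -0.26012565  0.118     ] [ 0.5088121  -0.26195798  0.118     ]
```

View pics/c1.png

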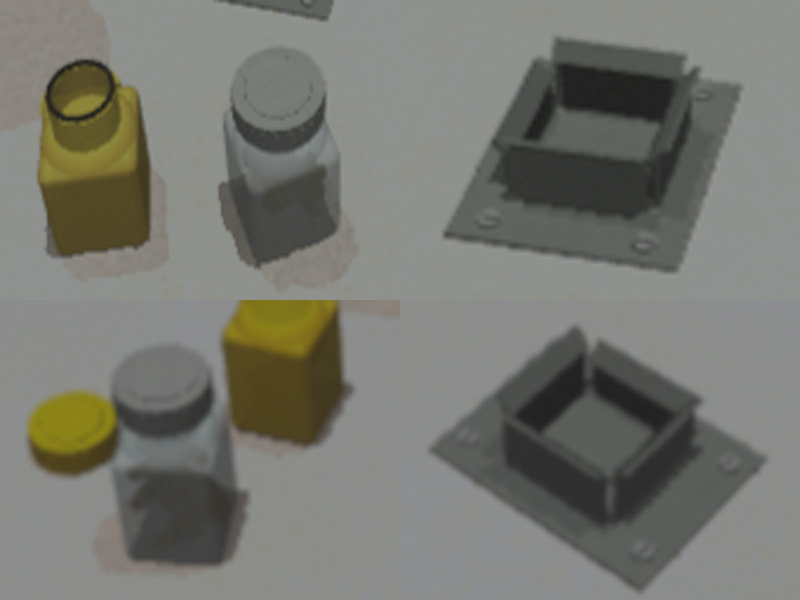

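Confirmed: the clear jar with the bare steel lid, at about (0.506,-0.261). I'll move the wrist camera above it.

Request:
{"fn": "step_arm", "kwargs": {
  "moves": [
    [1,0.03,0.03,0.05,0],
    [1,0.05,0.05,0.04,0],
    [1,0.05,0.05,0.01,0],
    [1,0.05,0.05,0,0],
    [1,0.05,0.05,0,0],
    [1,0.05,0.05,0,0],
    [1,0.02,0.02,0,0],
    [1,0,0,0,0]
  ]
}}

```text
t: 2.15
tool_pos: [0.4632, -0.3234, 0.2845]
tool_rot: [3.101, 0.493, 0.007]
contact_force: [0.7, -0.9, 0.0]
opening: 0.0853
```

```bash
python3 - <<'E'
from h import *
o=ctrl.get_obs(); print({k:np.round(v,3) for k,v in o.items()})
w=shot('wrist','w1.png')
for q in ['jar_center','cap_center','brace_seat']: print(q,[(np.round(d['bbox']),round(d['p'],2)) for d in ctrl.spot_in(w[0],q)])
E
```

```text
{'t': np.float64(2.15), 'q': array([-0.742, -0.132,  1.641,  0.002,  1.628,  0.513]), 'dq': array([-0.007, -0.005,  0.004, -0.016,  0.   ,  0.004]), 'effort': array([ 1.1280e+00, -3.2366e+01, -3.8125e+01,  1.6700e-01, -1.0000e-02,
        8.3000e-02]), 'tool_pos': array([ 0.463, -0.323,  0.285]), 'tool_rot': array([3.101, 0.493, 0.007]), 'contact_force': array([ 0.728, -0.902,  0.024]), 'wrist_torque': array([-0.036, -0.002,  0.011]), 'opening': np.float64(0.085)}
jar_center [(array([218., 108., 272., 160.]), 0.83), (array([183., 190., 244., 252.]), 0.67)]
cap_center [(array([292., 163., 334., 202.]), 0.68), (array([213., 108., 268., 158.]), 0.56)]
brace_seat [(array([217., 110., 271., 162.]), 0.23)]
```

View pics/w1.png

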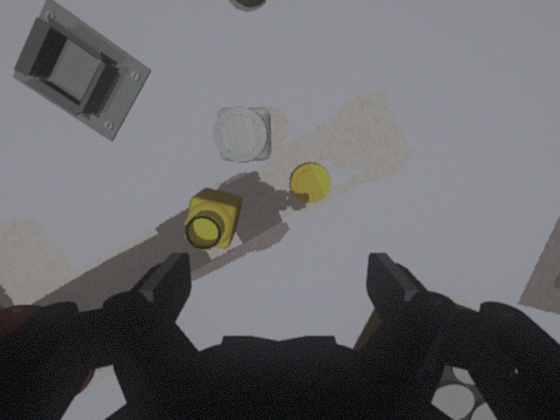

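This view shows the clear jar with the steel lid at (243,134), the yellow jar at (205,230), the yellow lid at (311,183) and the brace at (80,72). I'll enlarge it and measure.

```bash
python3 - <<'E'
from h import *
i=cv2.imread('pics/w1.png')
a=cv2.resize(i[95:170,205:285],(400,375),interpolation=cv2.INTER_CUBIC)
b=cv2.resize(i[0:145,5:155],(400,387),interpolation=cv2.INTER_CUBIC)[:375]
a=cv2.convertScaleAbs(a,alpha=1.6)
cv2.imwrite('pics/c2.png',np.hstack([a,b]))
w=shot('wrist','w1b.png')
print(atz(w,(241,135),.118),'yel', atz(w,(204,230),.115))
for uv in [(49,1),(150,69),(113,140),(14,80)]: print(atz(w,uv,.004))
E
```

```text
[ 0.50677688 -0.26598999  0.118     ] yel [ 0.38088074 -0.25329118  0.115     ]
[0.59196651 0.04613722 0.004     ]
[ 0.55002404 -0.10256915  0.004     ]
[ 0.4342475 -0.0687273  0.004    ]
[0.47481632 0.08282771 0.004     ]
```

View pics/c2.png

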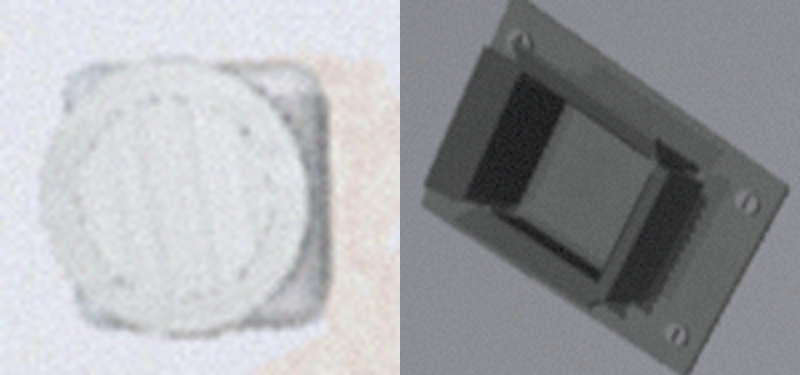

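```bash
python3 - <<'E'
from h import *
w=shot('wrist','w1c.png')
o=ctrl.get_obs(); p=np.array(o['tool_pos'])
print(np.round(Ro.from_rotvec(o['tool_rot']).as_matrix(),4))
print(np.round(w[0]['T_tool_cam'],4), np.round(w[1],1))
for z in [-.02,0,.05,.1,.15]: print(z,proj(w,p-[0,0,z]))
E
```

```text
[[ 0.9523  0.3051  0.0042]
 [ 0.3051 -0.9523 -0.0012]
 [ 0.0036  0.0024 -1.    ]]
[[ 9.000e-04 -9.662e-01 -2.579e-01  6.570e-02]
 [ 1.000e+00  1.200e-03 -9.000e-04 -2.000e-04]
 [ 1.100e-03 -2.579e-01  9.662e-01 -1.809e-01]
 [ 0.000e+00  0.000e+00  0.000e+00  1.000e+00]] [[293.4   0.  278.4]
 [  0.  293.4 209. ]
 [  0.    0.    1. ]]
-0.02 [278.99479269 246.2957524 ]
0 [278.89212954 234.7430374 ]
0.05 [278.70785893 214.00700848]
0.1 [278.58538395 200.22486089]
0.15 [278.49808335 190.40089854]
```

Request:
{"fn": "step_arm", "kwargs": {
  "moves": [
    [1,0.022,0.03,-0.02,0],
    [1,0.022,0.028,-0.03,0],
    [1,0,0,-0.015,0],
    [1,0,0,0,0]
  ]
}}

```text
t: 2.95
tool_pos: [0.5041, -0.271, 0.2186]
tool_rot: [3.101, 0.472, 0.007]
contact_force: [-0.6, 0.1, 0.6]
opening: 0.0854
```

```bash
python3 - <<'E'
from h import *
o=ctrl.get_obs(); print(o['tool_pos'],o['tool_rot'])
w=shot('wrist','w2.png')
for q in ['jar_center','cap_center']: print(q,[(np.round(d['bbox']),round(d['p'],2)) for d in ctrl.spot_in(w[0],q)])
i=cv2.imread('pics/w2.png')
cv2.imwrite('pics/c3.png',cv2.convertScaleAbs(cv2.resize(i[110:270,180:380],(750,600),interpolation=cv2.INTER_CUBIC),alpha=1.6))
E
```

```text
[ 0.50411241 -0.27103131  0.2186386 ] [3.10139955 0.47235662 0.00719211]
jar_center [(array([204., 237., 264., 321.]), 0.94), (array([239., 153., 303., 211.]), 0.64)]
cap_center [(array([238., 163., 303., 220.]), 0.74), (array([320., 208., 365., 254.]), 0.64)]
```

View pics/c3.png

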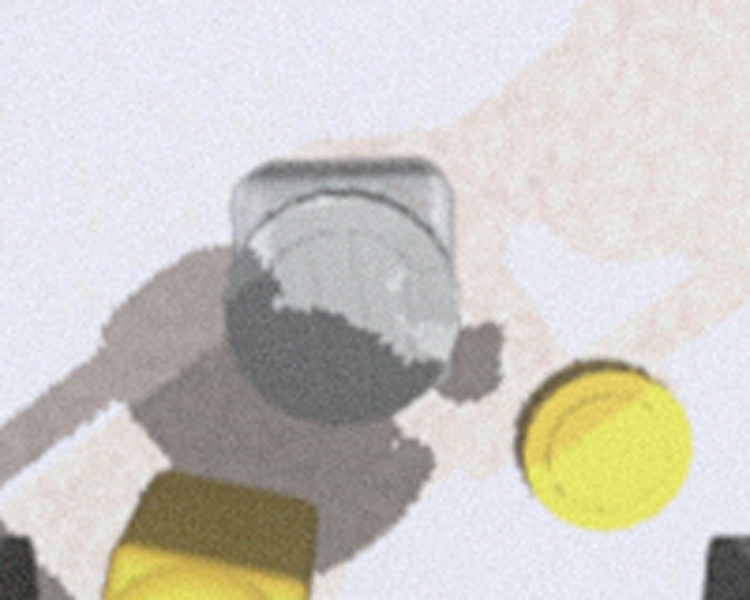

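```bash
python3 - <<'E'
from h import *
w=shot('wrist','w3.png')
print(atz(w,(271.5,192.3),.118))
# edge of jar top: body top edge row profile
g=cv2.cvtColor(w[0]['color'],cv2.COLOR_RGB2GRAY).astype(float)
g=cv2.GaussianBlur(g,(0,0),1)
pts=[]
for u in range(252,292,2):
    col=g[145:165,u]; d=np.diff(col); k=np.argmin(d); 
    y=k+ (0.5*(d[k-1]-d[k+1])/(d[k-1]-2*d[k]+d[k+1]) if 0<k<len(d)-1 else 0)
    pts.append((u,145.5+y))
pts=np.array(pts); print(np.round(pts[:,1],1))
W=np.array([atz(w,p,.078) for p in pts]); l=np.polyfit(pts[:,0],pts[:,1],1); print('slope',l)
v=W[-1]-W[0]; f=cv2.fitLine(W[:,:2].astype(np.float32),cv2.DIST_HUBER,0,.001,.001).ravel();print(np.degrees(np.arctan2(f[1],f[0])))
o=ctrl.get_obs();R=Ro.from_rotvec(o['tool_rot']).as_matrix();print('tool y',np.degrees(np.arctan2(R[1,1],R[0,1])))
E
```

```text
[ 0.51048971 -0.26347927  0.118     ]
[153.5 153.4 153.4 153.4 153.2 153.2 153.3 153.1 153.  153.1 153.1 153.
 152.8 152.6 152.8 152.7 152.6 152.5 152.4 152.6]
slope [-2.76869582e-02  1.60493590e+02]
-71.143715
tool y -72.70986268844314
```

Request:
{"fn": "step_arm", "kwargs": {
  "moves": [
    [1,0.005,0.008,-0.01,0],
    [1,0,0,-0.03,0],
    [1,0,0,-0.03,0],
    [1,0,0,-0.01,0],
    [1,0,0,0,0]
  ]
}}

```text
t: 3.78
tool_pos: [0.5122, -0.2643, 0.1423]
tool_rot: [3.095, 0.468, 0.021]
contact_force: [-0.3, -0.5, 0.0]
opening: 0.0852
```

```bash
python3 - <<'E'
from h import *
o=ctrl.get_obs(); print(o['tool_pos'],o['tool_rot'])
w=shot('wrist','w4.png')
s=shot('side','side2.png')
i=cv2.imread('pics/w4.png'); j=cv2.imread('pics/side2.png')[200:360,180:340]
cv2.imwrite('pics/c4.png',np.hstack([cv2.resize(i[100:340,120:440],(400,300)),cv2.convertScaleAbs(cv2.resize(j,(300,300),interpolation=cv2.INTER_CUBIC),alpha=1.5)]))
E
```

```text
[ 0.5121895  -0.26430346  0.14225795] [3.0947336  0.46804176 0.02110246]
```

View pics/c4.png

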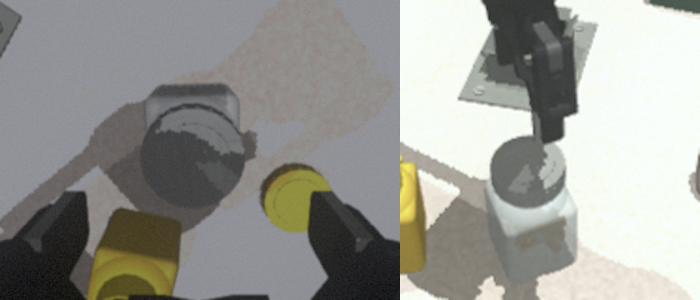

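```bash
python3 - <<'E'
from h import *
w=shot('wrist','w5.png')
o=ctrl.get_obs();p=np.array(o['tool_pos'])
print(atz(w,(274.7,223),.118), p, 'tilt',Ro.from_rotvec(o['tool_rot']).as_matrix()[:,2])
i=cv2.imread('pics/w5.png')[160:280,210:340]
cv2.imwrite('pics/c5.png',cv2.convertScaleAbs(cv2.resize(i,(650,600),interpolation=cv2.INTER_CUBIC),alpha=1.8))
E
```

```text
[ 0.51225166 -0.26216825  0.118     ] [ 0.51299944 -0.26502818  0.14400705] tilt [ 0.01746417 -0.01121693 -0.99978457]
```

View pics/c5.png

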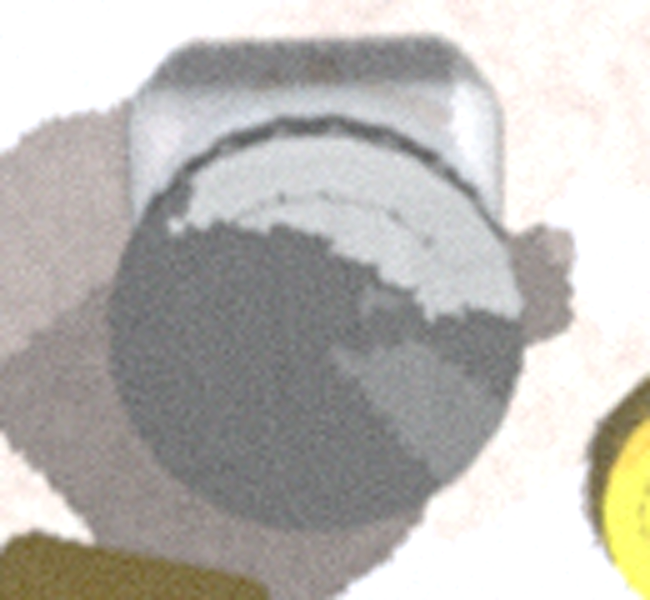

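Request:
{"fn": "step_arm", "kwargs": {
  "moves": [
    [1,-0.0025,0.002,-0.015,0],
    [1,0,0,-0.015,0],
    [1,0,0,-0.015,0],
    [1,0,0,-0.008,0],
    [1,0,0,0,0]
  ]
}}

```text
t: 4.55
tool_pos: [0.5105, -0.263, 0.0882]
tool_rot: [3.092, 0.467, 0.026]
contact_force: [-0.4, -0.2, -0.3]
opening: 0.0856
```

```bash
python3 - <<'E'
from h import *
o=ctrl.get_obs(); print(o['tool_pos'],o['contact_force'],'tilt',Ro.from_rotvec(o['tool_rot']).as_matrix()[:,2])
w=shot('wrist','w6.png')
E
```

```text
[ 0.51048372 -0.26300243  0.08820103] [-0.36689354 -0.17951824 -0.26669547] tilt [ 0.01853006 -0.01191295 -0.99975733]
```

View pics/w6.png

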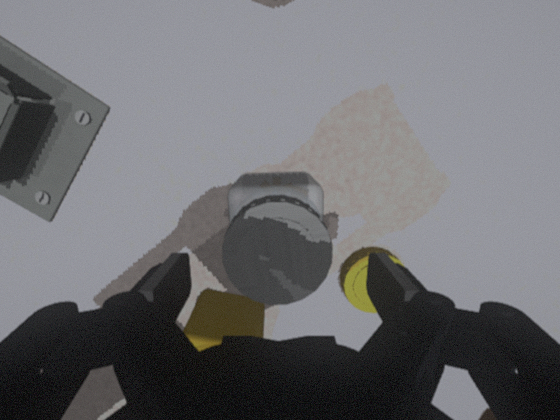

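Request:
{"fn": "step_arm", "kwargs": {
  "moves": [
    [1,0,0,-0.004,0],
    [0,0,0,0,0],
    [0,0,0,0,0],
    [0,0,0,0,0],
    [0,0,0,0,0],
    [0,0,0,0,0]
  ],
  "newtons": 90
}}

```text
t: 5.35
tool_pos: [0.512, -0.264, 0.0865]
tool_rot: [3.089, 0.467, 0.031]
contact_force: [0.5, -1.1, 0.0]
opening: -0.0002
```

```bash
python3 - <<'E'
from h import *
o=ctrl.get_obs(); print(o['tool_pos'],o['contact_force'],o['opening'],'tilt',Ro.from_rotvec(o['tool_rot']).as_matrix()[:,2])
w=shot('side','side3.png')
i=cv2.imread('pics/side3.png')[190:370,180:360]
cv2.imwrite('pics/c6.png',cv2.convertScaleAbs(cv2.resize(i,(600,600),interpolation=cv2.INTER_CUBIC),alpha=1.5))
E
```

```text
[ 0.51197613 -0.2640258   0.08648557] [ 0.49535322 -1.07818516  0.01711718] -0.00017206001834890714 tilt [ 0.02212174 -0.01438494 -0.99965179]
```

View pics/c6.png

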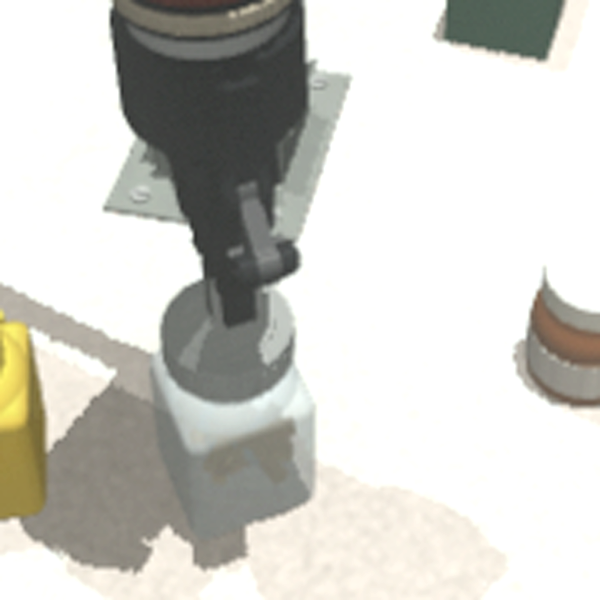

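```bash
python3 - <<'E'
from h import *
o=ctrl.get_obs(); p=np.array(o['tool_pos']); print(p,o['q'])
sd=shot('side','side4.png'); sc=shot('scene','scene4.png'); w=shot('wrist','w7.png')
print('tcp in side',proj(sd,p),'scene',proj(sc,p), 'wrist',proj(w,p))
i=cv2.imread('pics/scene4.png')[130:240,130:280]
a=cv2.convertScaleAbs(cv2.resize(i,(409,300),interpolation=cv2.INTER_CUBIC),alpha=1.5)
b=cv2.resize(cv2.imread('pics/w7.png'),(390,300))
cv2.imwrite('pics/c7.png',np.hstack([a,b]))
for cam,uv in((sd,(248.5,287.5)),(sc,(190.5,168))): print(atz(cam,uv,.118))
print(tri([sd,sc],[(248.5,287.5),(190.5,168)]))
E
```

```text
[ 0.51197203 -0.26403215  0.08647035] [-6.05746360e-01  7.02473432e-03  1.84324902e+00  8.23729220e-04
  1.26494000e+00  6.64809475e-01]
tcp in side [251.27110431 301.51413488] scene [188.88861606 180.49344933] wrist [278.92167793 234.76256635]
[ 0.5088121  -0.26195798  0.118     ]
[ 0.50345334 -0.26012565  0.118     ]
[ 0.50691124 -0.26018479  0.11840853]
```

View pics/c7.png

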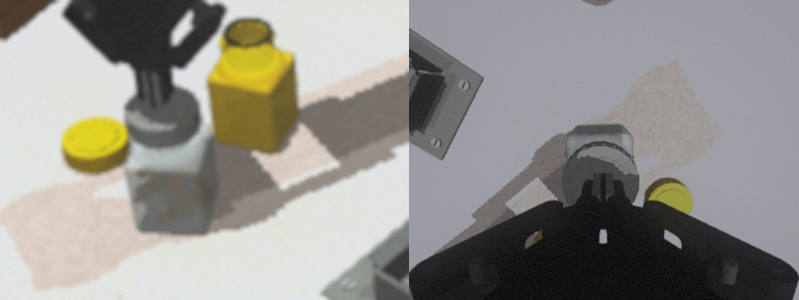

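```bash
python3 - <<'E'
from h import *
sd=shot('side','side5.png'); sc=shot('scene','scene5.png')
print(tri([sd,sc],[(251,286.5),(187,168.5)]))
for z in (.0865,.1,.11,.12): print(z,proj(sd,[.512,-.264,z]),proj(sc,[.512,-.264,z]))
i=cv2.imread('pics/scene5.png')[140:200,160:220]
j=cv2.imread('pics/side5.png')[255:315,220:280]
cv2.imwrite('pics/c8.png',cv2.convertScaleAbs(np.hstack([cv2.resize(k,(400,400),interpolation=cv2.INTER_CUBIC) for k in (i,j)]),alpha=2))
E
```

```text
[ 0.51256622 -0.26341098  0.12190852]
0.0865 [251.28746403 301.48497914] [188.89269847 180.49409903]
0.1 [251.00168164 295.97425134] [188.11651381 175.93726703]
0.11 [250.78522274 291.80028488] [187.53232018 172.50757771]
0.12 [250.56457419 287.54552969] [186.94007952 169.03064577]
```

View pics/c8.png

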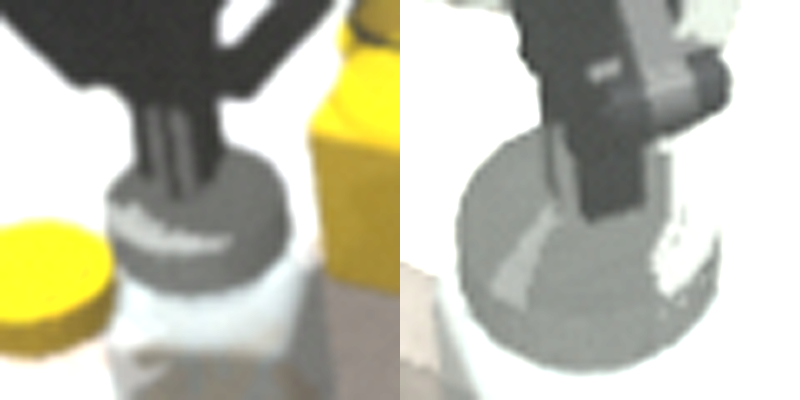

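The fingers closed above the lid. By triangulation their real tips are at z ≈ 0.121, about 34 mm short of the reported TCP, with no contact force. I'll open, go lower by that amount, and re-check by eye.

Request:
{"fn": "step_arm", "kwargs": {
  "moves": [
    [1,0,0,0.002,0],
    [1,-0.002,0.001,0,0],
    [1,0,0,0,0],
    [1,0,0,0,0],
    [1,0,0,0,0]
  ]
}}

```text
t: 6.28
tool_pos: [0.5097, -0.2629, 0.0885]
tool_rot: [3.089, 0.467, 0.03]
contact_force: [-0.2, 0.0, 0.8]
opening: 0.0853
```

```bash
python3 - <<'E'
from h import *
o=ctrl.get_obs(); p=np.array(o['tool_pos']);print(p,o['contact_force'],o['opening'],'tilt',Ro.from_rotvec(o['tool_rot']).as_matrix()[:,2])
w=shot('wrist','w8.png'); sd=shot('side','side6.png')
i=cv2.imread('pics/w8.png')[190:320,130:430]
j=cv2.imread('pics/side6.png')[235:335,200:300]
cv2.imwrite('pics/c9.png',np.hstack([cv2.convertScaleAbs(cv2.resize(k,s,interpolation=cv2.INTER_CUBIC),alpha=2) for k,s in ((i,(500,300)),(j,(300,300)))]))
R=Ro.from_rotvec(o['tool_rot']).as_matrix()
for z in (0,.03,.04): print(proj(sd,p+R@[0,.0425,-z]),proj(w,p+R@[0,.0425,-z]),proj(w,p+R@[0.011,.0425,-z]))
E
```

```text
[ 0.50969597 -0.26287865  0.08847583] [-0.24139219  0.04850574  0.75313402] 0.08529046298629982 tilt [ 0.02185872 -0.01420249 -0.99966019]
[258.85874927 320.69117409] [343.92749981 234.84466313] [344.92760489 218.71549288]
[257.95124858 307.99622371] [355.54884743 253.40027789] [356.93660657 234.67502255]
[257.63655795 303.59404316] [360.40123224 261.14800098] [361.96995565 241.36416176]
```

View pics/c9.png

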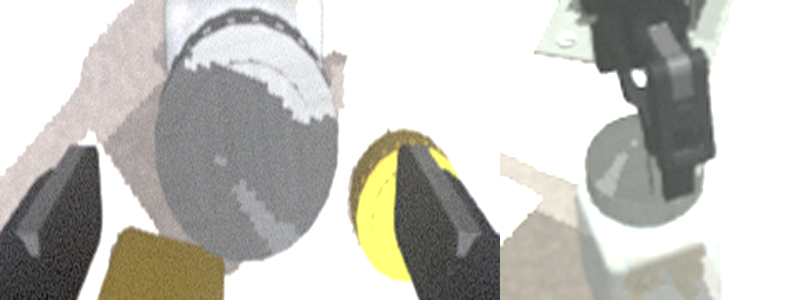

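Request:
{"fn": "step_arm", "kwargs": {
  "moves": [
    [1,0,0,-0.012,0],
    [1,0,0,-0.012,0],
    [1,0,0,-0.01,0],
    [1,0,0,-0.004,0],
    [1,0,0,0,0]
  ]
}}

```text
t: 7.0
tool_pos: [0.5087, -0.2622, 0.0462]
tool_rot: [3.091, 0.467, 0.027]
contact_force: [0.8, -0.3, 0.6]
opening: 0.0853
```

```bash
python3 - <<'E'
from h import *
o=ctrl.get_obs(); p=np.array(o['tool_pos']);print(p,o['contact_force'],o['opening'],'tilt',Ro.from_rotvec(o['tool_rot']).as_matrix()[:,2])
w=shot('wrist','w9.png'); sd=shot('side','side7.png')
i=cv2.imread('pics/w9.png')[190:320,130:430]
j=cv2.imread('pics/side7.png')[245:345,200:300]
cv2.imwrite('pics/c10.png',np.hstack([cv2.convertScaleAbs(cv2.resize(k,s,interpolation=cv2.INTER_CUBIC),alpha=2) for k,s in ((i,(450,300)),(j,(350,300)))]))
E
```

```text
[ 0.50874687 -0.26222902  0.04624526] [ 0.78310453 -0.28839907  0.62607169] 0.08530304666008619 tilt [ 0.01966335 -0.01267417 -0.99972632]
```

View pics/c10.png

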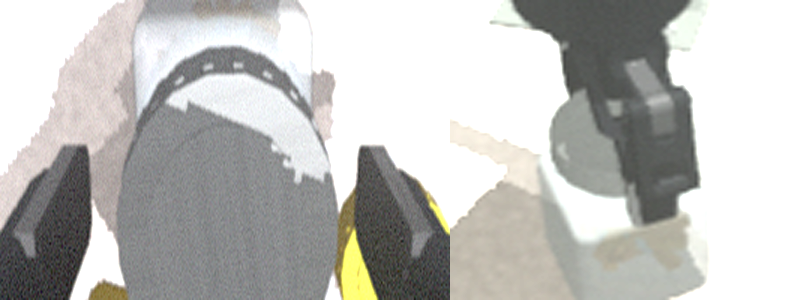

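Request:
{"fn": "step_arm", "kwargs": {
  "moves": [
    [1,0,0,0.003,0],
    [0,0,0,0,0],
    [0,0,0,0,0],
    [0,0,0,0,0],
    [0,0,0,0,0]
  ],
  "newtons": 90
}}

```text
t: 7.72
tool_pos: [0.5105, -0.2634, 0.0522]
tool_rot: [3.087, 0.467, 0.033]
contact_force: [0.7, 0.3, 0.3]
opening: 0.0599
```

```bash
python3 - <<'E'
from h import *
o=ctrl.get_obs(); p=np.array(o['tool_pos']);print(p,o['contact_force'],o['wrist_torque'],o['opening'],'tilt',Ro.from_rotvec(o['tool_rot']).as_matrix()[:,2])
w=shot('wrist','w10.png'); sd=shot('side','side8.png')
i=cv2.imread('pics/w10.png')[190:320,130:430]
j=cv2.imread('pics/side8.png')[245:345,200:300]
cv2.imwrite('pics/c11.png',np.hstack([cv2.convertScaleAbs(cv2.resize(k,s,interpolation=cv2.INTER_CUBIC),alpha=2) for k,s in ((i,(450,300)),(j,(350,300)))]))
E
```

```text
[ 0.51053104 -0.26343427  0.05223575] [0.68075814 0.25817991 0.26293471] [-0.01106872 -0.07816392  0.05673166] 0.059945136441537705 tilt [ 0.02400763 -0.01563402 -0.99958952]
```

View pics/c11.png

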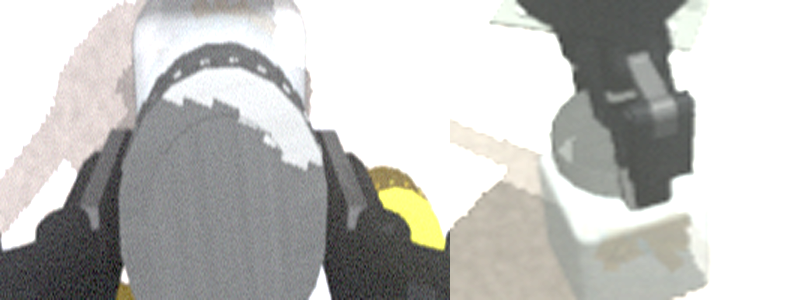

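Request:
{"fn": "step_arm", "kwargs": {
  "moves": [
    [0,0,0,0.01,0],
    [0,0,0,0.03,0],
    [0,0,0,0.05,0],
    [0,0,0,0.05,0],
    [0,0,0,0.02,0],
    [0,0,0,0,0]
  ]
}}

```text
t: 8.57
tool_pos: [0.5048, -0.2595, 0.2122]
tool_rot: [3.097, 0.468, 0.017]
contact_force: [0.7, 0.2, -3.7]
opening: 0.0597
```

```bash
python3 - <<'E'
from h import *
o=ctrl.get_obs(); p=np.array(o['tool_pos']);print(p,o['contact_force'],o['wrist_torque'],o['opening'],'tilt',Ro.from_rotvec(o['tool_rot']).as_matrix()[:,2])
sd=shot('side','side9.png')
E
```

```text
[ 0.50480226 -0.25953614  0.21220364] [ 0.69890848  0.2311798  -3.66881211] [ 0.00433608 -0.00335444  0.01827129] 0.05974270547872603 tilt [ 0.01249827 -0.00798135 -0.99989004]
```

View pics/side9.png

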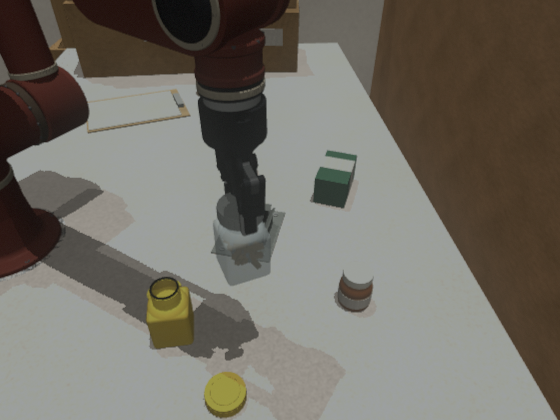

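Request:
{"fn": "step_arm", "kwargs": {
  "moves": [
    [0,-0.01,0.03,0.01,-4],
    [0,-0.02,0.05,0.01,-8],
    [0,-0.025,0.055,0,-8],
    [0,-0.02,0.05,0,-8],
    [0,-0.01,0.03,0,-4],
    [0,0,0,0,0],
    [0,0,0,0,0]
  ]
}}

```text
t: 9.5
tool_pos: [0.4092, -0.0363, 0.215]
tool_rot: [-3.111, 0.435, 0.022]
contact_force: [0.3, -1.0, -4.2]
opening: 0.0598
```

```bash
python3 - <<'E'
from h import *
o=ctrl.get_obs(); p=np.array(o['tool_pos']);R=Ro.from_rotvec(o['tool_rot']).as_matrix();print(p,o['contact_force'],o['wrist_torque'],o['opening'],'tilt',R[:,2],'ty',np.degrees(np.arctan2(R[1,1],R[0,1])),o['q'])
sd=shot('wrist','w11.png')
E
```

```text
[ 0.40922399 -0.03633508  0.21503001] [ 0.27460896 -0.98981053 -4.19666456] [-0.02911951 -0.02233944 -0.0217412 ] 0.059798568685483396 tilt [-0.01386486  0.00262286 -0.99990044] ty -105.93248031116731 [-2.69250707e-01 -4.97681520e-01  2.04258199e+00 -1.16074704e-03
  1.61075566e+00  1.57959067e+00]
```

View pics/w11.png

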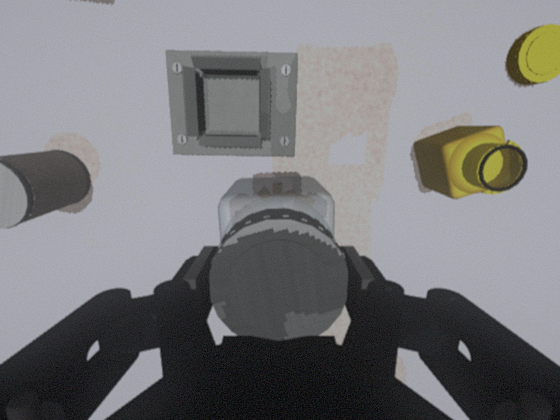

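The brace is fully in view: plate corners at about (167,51), (297,53), (297,157) and (173,155), nearly aligned with the held jar. I'll enlarge it to measure the pocket.

```bash
python3 - <<'E'
from h import *
i=cv2.imread('pics/w11.png')[40:220,150:350]
cv2.imwrite('pics/c12.png',cv2.convertScaleAbs(cv2.resize(i,(666,600),interpolation=cv2.INTER_CUBIC),alpha=1.8))
E
```

```text
(no output)
```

View pics/c12.png

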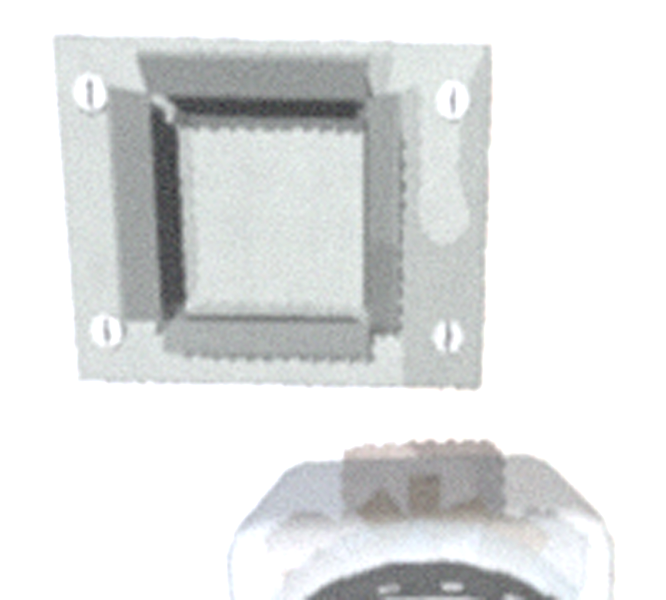

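```bash
python3 - <<'E'
from h import *
from scipy.optimize import least_squares
w=shot('wrist','w12.png')
g=cv2.cvtColor(w[0]['color'],cv2.COLOR_RGB2GRAY)
S=200/666.
C=np.array([(56,37),(491,44),(480,387),(80,380)])*S+[150,40]
sc=np.array([(90,93),(453,100),(447,335),(106,330)])*S+[150,40]
Cr=cv2.cornerSubPix(g,C.astype(np.float32).reshape(-1,1,2),(4,4),(-1,-1),(3,30,.01)).reshape(-1,2)
print(C,Cr)
for nm,c,z in(('rough',C,.003),('sub',Cr,.003),('screw',sc,.004)):
    W=np.array([atz(w,u,z) for u in c])[:,:2]
    print(nm,W.mean(0),[round(np.linalg.norm(W[i]-W[(i+1)%4]),4) for i in range(4)],[round(np.degrees(np.arctan2(*(W[(i+1)%4]-W[i])[::-1])),2) for i in range(4)])
f=[(188,128),(365,128),(365,318),(188,315)]
print('floorTL',[atz(w,np.array(u)*S+[150,40],.004)[:2] for u in f])
l=[(110,88),(413,90)]; print('lip', [atz(w,np.array(u)*S+[150,40],.049)[:2] for u in [(112,205),(410,200),(255,52)]])
# jar bottom expected & jar edge
o=ctrl.get_obs();print(o['tool_pos'])
E
```

```text
[[166.81681682  51.11111111]
 [297.44744745  53.21321321]
 [294.14414414 156.21621622]
 [174.02402402 154.11411411]] [[164.78596   49.5933  ]
 [297.0759    52.354023]
 [293.70618  156.35974 ]
 [172.64163  153.892   ]]
rough [ 0.51373375 -0.00637117] [np.float64(0.1574), np.float64(0.1229), np.float64(0.1584), np.float64(0.1225)] [np.float64(-106.74), np.float64(163.07), np.float64(73.1), np.float64(-17.4)]
sub [ 0.51472894 -0.0053275 ] [np.float64(0.1592), np.float64(0.124), np.float64(0.1596), np.float64(0.1238)] [np.float64(-106.99), np.float64(163.03), np.float64(72.93), np.float64(-17.16)]
screw [ 0.51446686 -0.00562592] [np.float64(0.1329), np.float64(0.084), np.float64(0.1328), np.float64(0.0844)] [np.float64(-106.92), np.float64(162.9), np.float64(73.27), np.float64(-17.08)]
floorTL [array([0.55307681, 0.01506994]), array([ 0.53516285, -0.04777588]), array([ 0.47001793, -0.02797143]), array([0.48992026, 0.03772401])]
lip [array([0.528667  , 0.03943483]), array([ 0.50294378, -0.05652111]), array([ 0.55938918, -0.02119245])]
[ 0.40946215 -0.0367179   0.21537194]
```

```bash
python3 - <<'E'
from h import *
w=shot('wrist','w13.png')
im=cv2.imread('pics/w13.png'); 
S=4; i=cv2.convertScaleAbs(cv2.resize(im[40:190,150:350],(800,600),interpolation=cv2.INTER_CUBIC),alpha=1.8)
c=np.array([.5145,-.0056]); a=np.radians(-17.0); X=np.array([np.cos(a),np.sin(a)]); Y=np.array([-X[1],X[0]])
def sq(hx,hy,z,col):
    pts=[]
    for sx,sy in((1,1),(1,-1),(-1,-1),(-1,1)):
        q=c+X*hx*sx+Y*hy*sy; pts.append((proj(w,[q[0],q[1],z])-[150,40]+.5)*S-.5)
    cv2.polylines(i,[np.int32(pts)],True,col,1)
sq(.062,.08,.004,(0,0,255)); sq(.0355,.0355,.004,(0,160,0)); sq(.041,.041,.049,(255,0,0)); sq(.0355,.0355,.038,(255,0,255))
cv2.imwrite('pics/c13.png',i)
E
```

```text
(no output)
```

View pics/c13.png

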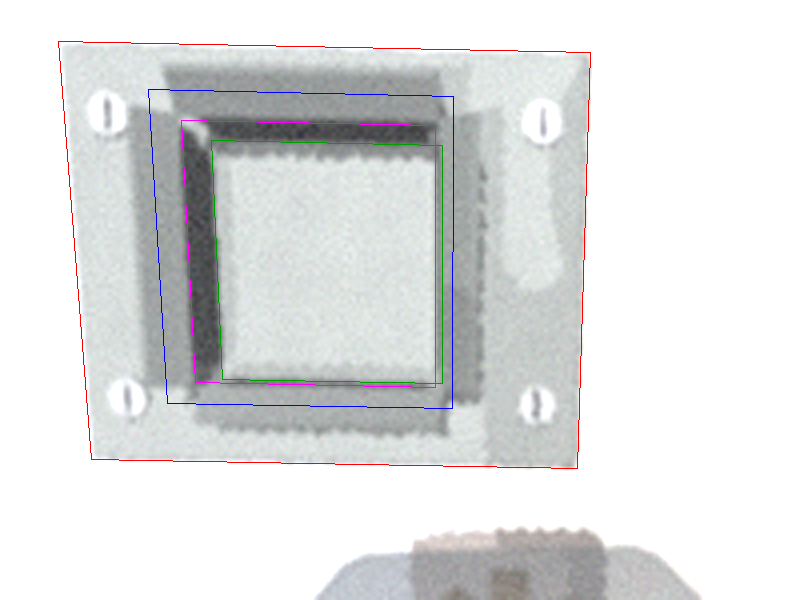

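The overlaid pocket model fits: centre (0.5145,-0.0056), yaw -17.0°. Moving above it.

Request:
{"fn": "step_arm", "kwargs": {
  "moves": [
    [0,0.025,0.007,0,-1],
    [0,0.04,0.012,0,-1],
    [0,0.03,0.009,0,0],
    [0,0.01,0.003,0,0],
    [0,0,0,0,0]
  ]
}}

```text
t: 10.28
tool_pos: [0.5188, -0.0095, 0.2147]
tool_rot: [3.1, -0.504, -0.024]
contact_force: [-0.8, 0.0, -4.0]
opening: 0.0595
```

```bash
python3 - <<'E'
from h import *
o=ctrl.get_obs(); p=np.array(o['tool_pos']);R=Ro.from_rotvec(o['tool_rot']).as_matrix();print(p,o['contact_force'],o['opening'],'tilt',R[:,2],'ty',np.degrees(np.arctan2(R[1,1],R[0,1])))
w=shot('wrist','w14.png');s=shot('side','side10.png');sc=shot('scene','scene10.png')
i=cv2.imread('pics/w14.png')[100:310,140:420];j=cv2.imread('pics/side10.png')[140:290,170:320];k=cv2.imread('pics/scene10.png')[140:290,220:370]
cv2.imwrite('pics/c14.png',np.hstack([cv2.convertScaleAbs(cv2.resize(a,(b,300),interpolation=cv2.INTER_CUBIC),alpha=1.6) for a,b in((i,200),(j,300),(k,300))]))
E
```

```text
[ 0.5187978  -0.00954194  0.21474445] [-0.75068552  0.04627734 -3.98268691] 0.0594642031822491 tilt [-0.01524648  0.00186287 -0.99988203] ty -108.47545869633576
```

View pics/c14.png

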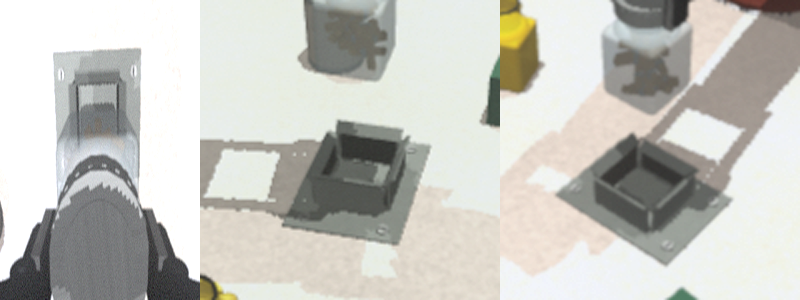

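View pics/w14.png

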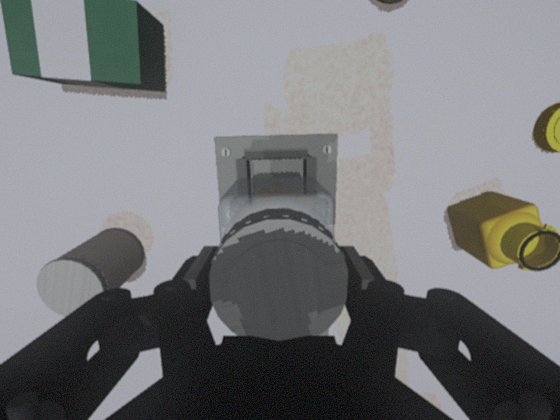

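Request:
{"fn": "step_arm", "kwargs": {
  "moves": [
    [0,-0.004,0.004,-0.02,0],
    [0,0,0,-0.03,0],
    [0,0,0,-0.03,0],
    [0,0,0,-0.005,0],
    [0,0,0,0,0]
  ]
}}

```text
t: 11.05
tool_pos: [0.5094, -0.005, 0.1249]
tool_rot: [3.1, -0.507, -0.025]
contact_force: [-0.2, 0.4, -3.4]
opening: 0.0598
```

```bash
cat > st.py <<'E'
from h import *
o=ctrl.get_obs(); p=np.array(o['tool_pos']);R=Ro.from_rotvec(o['tool_rot']).as_matrix();print(np.round(p,4),np.round(o['contact_force'],2),np.round(o['wrist_torque'],2),round(o['opening'],4),'tilt',np.round(R[:,2],3),'ty',np.degrees(np.arctan2(R[1,1],R[0,1])),'t',o['t'])
E
cat > v.py <<'E'
import sys
from st import *
n=sys.argv[1]
w=shot('wrist','w%s.png'%n);s=shot('side','side%s.png'%n);sc=shot('scene','scene%s.png'%n)
i=cv2.imread('pics/w%s.png'%n)[100:310,140:420];j=cv2.imread('pics/side%s.png'%n)[140:290,170:320];k=cv2.imread('pics/scene%s.png'%n)[160:310,220:370]
A=cv2.resize(i,(400,300),interpolation=cv2.INTER_CUBIC)
B=[cv2.resize(a,(400,400),interpolation=cv2.INTER_CUBIC) for a in(j,k)]
cv2.imwrite('pics/v%s.png'%n,cv2.convertScaleAbs(np.hstack(B),alpha=1.6)); cv2.imwrite('pics/vw%s.png'%n,cv2.convertScaleAbs(A,alpha=1.6))
E
python3 v.py 15
```

```text
[ 0.5094 -0.005   0.1249] [-0.22  0.35 -3.36] [-0.01 -0.03 -0.03] 0.0598 tilt [-0.016  0.002 -1.   ] ty -108.56005927470835 t 11.05
```

View pics/v15.png

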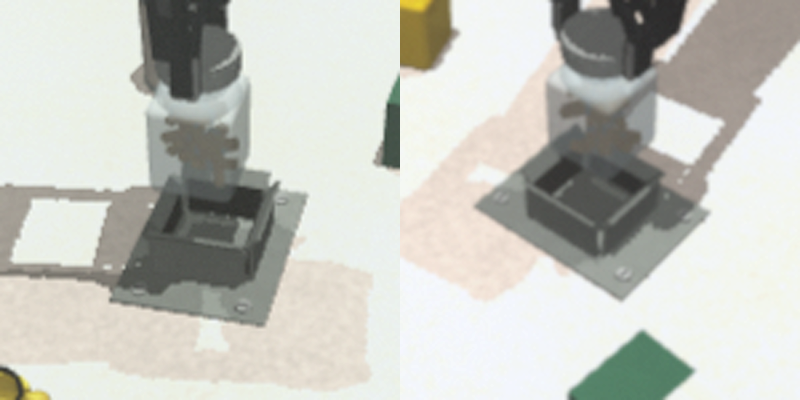

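View pics/vw15.png

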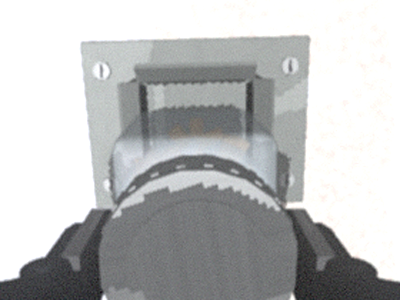

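Request:
{"fn": "step_arm", "kwargs": {
  "moves": [
    [0,0.005,-0.001,-0.008,0],
    [0,0,0,-0.008,0],
    [0,0,0,0,0],
    [0,0,0,0,0]
  ]
}}

```text
t: 11.7
tool_pos: [0.5176, -0.0065, 0.1114]
tool_rot: [3.1, -0.507, -0.015]
contact_force: [0.1, -0.3, -3.1]
opening: 0.0595
```

```bash
python3 st.py
```

```text
[ 0.5176 -0.0065  0.1114] [ 0.09 -0.29 -3.05] [-0.   -0.07 -0.02] 0.0595 tilt [-0.009  0.001 -1.   ] ty -108.56238212720885 t 11.7
```

Request:
{"fn": "step_arm", "kwargs": {
  "moves": [
    [0,-0.001,0,-0.002,0],
    [0,0,0,-0.002,0],
    [0,0,0,-0.002,0],
    [0,0,0,-0.002,0],
    [0,0,0,0,0],
    [0,0,0,0,0]
  ]
}}

```text
t: 12.45
tool_pos: [0.5165, -0.0065, 0.1031]
tool_rot: [3.1, -0.506, -0.014]
contact_force: [-0.3, -1.4, -3.7]
opening: 0.0597
```

```bash
python3 v.py 16
```

```text
[ 0.5165 -0.0065  0.1031] [-0.27 -1.36 -3.7 ] [-0.01  0.01 -0.02] 0.0597 tilt [-0.009  0.001 -1.   ] ty -108.55553368011294 t 12.45
```

View pics/v16.png

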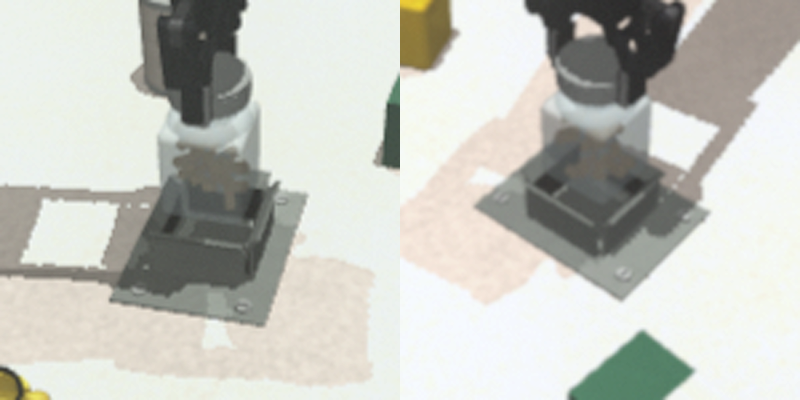

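View pics/vw16.png

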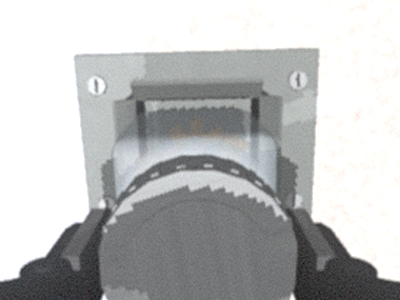

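```bash
cat > ov.py <<'E'
from h import *
import sys
n=sys.argv[1]; jx,jy,jz,jyaw=map(float,sys.argv[2:6])
def draw(cam,fn,roi,S):
    x0,y0,x1,y1=roi
    i=cv2.convertScaleAbs(cv2.resize(cv2.imread('pics/'+fn)[y0:y1,x0:x1],None,fx=S,fy=S,interpolation=cv2.INTER_CUBIC),alpha=1.6)
    def pl(P,col): cv2.polylines(i,[np.int32([((proj(cam,q)-[x0,y0]+.5)*S-.5) for q in P])],True,col,1)
    def sq(c,a,h,z,col):
        X=np.array([np.cos(a),np.sin(a)]);Y=np.array([-X[1],X[0]])
        pl([[*(np.array(c)+X*h*sx+Y*h*sy),z] for sx,sy in((1,1),(1,-1),(-1,-1),(-1,1))],col)
    def ci(c,r,z,col): pl([[c[0]+r*np.cos(t),c[1]+r*np.sin(t),z] for t in np.linspace(0,6.283,60)],col)
    sq((.5145,-.0056),np.radians(-17),.041,.049,(255,0,0))
    J=(jx,jy);a=np.radians(jyaw)
    sq(J,a,.033,jz+.078,(0,0,255)); sq(J,a,.030,jz,(0,0,255)); ci(J,.031,jz+.118,(0,160,0)); ci(J,.031,jz+.098,(0,160,0))
    return i
sd=shot('side','os%s.png'%n);sc=shot('scene','oc%s.png'%n);w=shot('wrist','ow%s.png'%n)
a=draw(sd,'os%s.png'%n,(200,120,290,270),4);b=draw(sc,'oc%s.png'%n,(245,120,335,270),4)
cv2.imwrite('pics/ov%s.png'%n,np.hstack([a,b]))
cv2.imwrite('pics/ovw%s.png'%n,draw(w,'ow%s.png'%n,(180,130,380,300),3.5))
E
python3 ov.py 1 .5165 -.0065 .052 -17.3
```

```text
(no output)
```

View pics/ov1.png

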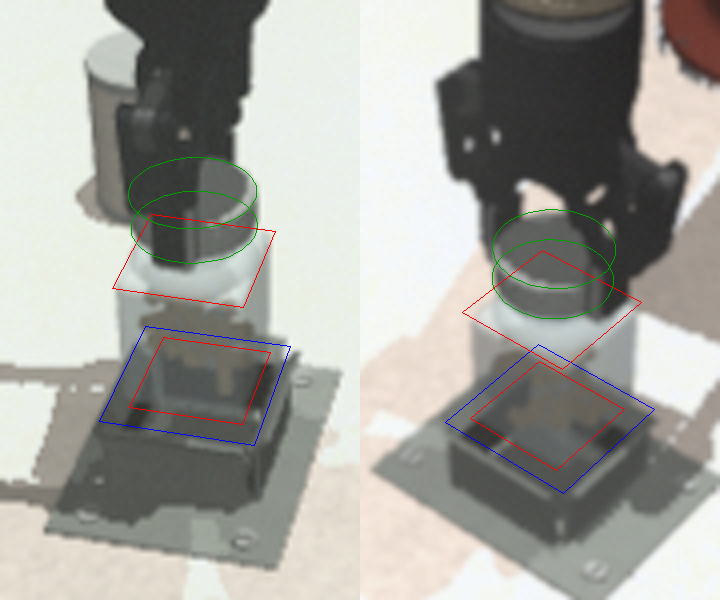

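View pics/ovw1.png

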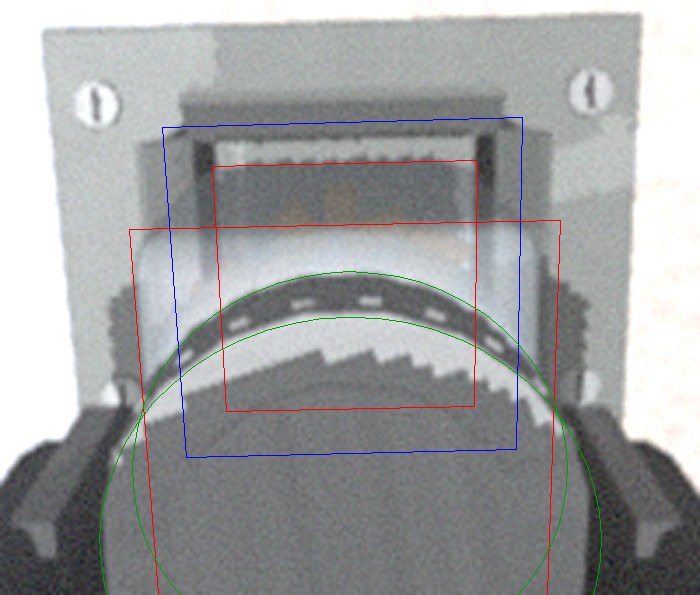

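Request:
{"fn": "step_arm", "kwargs": {
  "moves": [
    [0,-0.001,0.001,-0.008,0],
    [0,0,0,-0.008,0],
    [0,0,0,-0.008,0],
    [0,0,0,-0.005,0],
    [0,0,0,0,0]
  ]
}}

```text
t: 13.38
tool_pos: [0.5156, -0.0061, 0.073]
tool_rot: [3.099, -0.506, -0.014]
contact_force: [0.5, -0.2, -3.9]
opening: 0.0598
```

```bash
python3 st.py
```

```text
[ 0.5156 -0.0061  0.073 ] [ 0.53 -0.21 -3.94] [-0.01  0.02  0.03] 0.0598 tilt [-0.009 -0.    -1.   ] ty -108.55331151242612 t 13.375
```

Request:
{"fn": "step_arm", "kwargs": {
  "moves": [
    [0,0,0,-0.005,0],
    [0,0,0,-0.005,0],
    [0,0,0,-0.003,0],
    [0,0,0,0,0]
  ]
}}

```text
t: 13.88
tool_pos: [0.5152, -0.0059, 0.0585]
tool_rot: [3.099, -0.506, -0.016]
contact_force: [0.3, 0.3, -4.4]
opening: 0.0596
```

```bash
python3 st.py
```

```text
[ 0.5152 -0.0059  0.0585] [ 0.26  0.29 -4.4 ] [-0.04 -0.03  0.01] 0.0596 tilt [-0.01  0.   -1.  ] ty -108.54924785963868 t 13.875
```

Request:
{"fn": "step_arm", "kwargs": {
  "moves": [
    [0,0,0,-0.002,0],
    [0,0,0,-0.002,0],
    [0,0,0,0,0]
  ]
}}

```text
t: 14.25
tool_pos: [0.5168, -0.0062, 0.0575]
tool_rot: [3.099, -0.506, -0.011]
contact_force: [-1.2, -1.2, -5.2]
opening: 0.0599
```

```bash
python3 st.py
```

```text
[ 0.5168 -0.0062  0.0575] [-1.16 -1.19 -5.2 ] [-0.24  0.16 -0.02] 0.0599 tilt [-0.007 -0.001 -1.   ] ty -108.53475967508273 t 14.25
```

Request:
{"fn": "step_arm", "kwargs": {
  "moves": [
    [0,-0.001,0,-0.003,0],
    [0,0,0,-0.003,0],
    [0,0,0,0,0]
  ]
}}

```text
t: 14.62
tool_pos: [0.5187, -0.0065, 0.0575]
tool_rot: [3.098, -0.505, -0.003]
contact_force: [-1.0, -2.8, -5.0]
opening: 0.0596
```

```bash
python3 v.py 17
```

```text
[ 0.5187 -0.0065  0.0575] [-0.99 -2.76 -4.97] [-0.41  0.39  0.01] 0.0596 tilt [-0.002 -0.002 -1.   ] ty -108.50607975610433 t 14.625
```

View pics/v17.png

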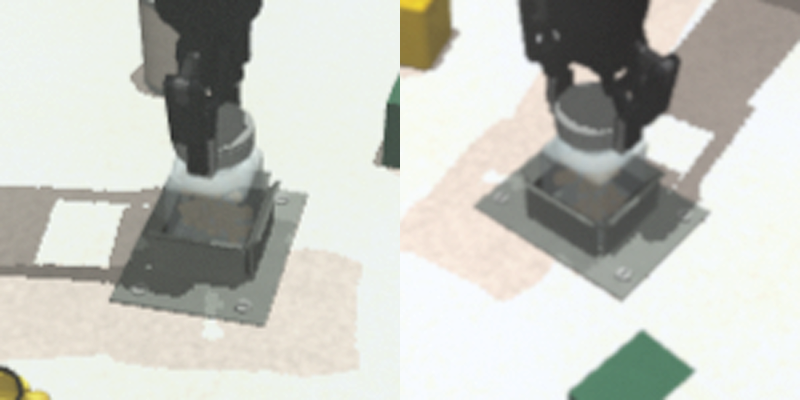

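Request:
{"fn": "step_arm", "kwargs": {
  "moves": [
    [0,-0.002,0,-0.005,0],
    [0,0,0,-0.004,0]
  ]
}}

```text
t: 15.02
tool_pos: [0.5215, -0.0063, 0.0568]
tool_rot: [-3.101, 0.506, -0.009]
contact_force: [-11.9, 0.8, 20.6]
opening: 0.0596
```

```bash
python3 st.py
```

```text
[ 0.5215 -0.0063  0.0568] [-11.9    0.81  20.56] [-0.22  2.19  0.  ] 0.0596 tilt [ 0.006 -0.001 -1.   ] ty -108.52112177226834 t 15.025
```

Request:
{"fn": "step_arm", "kwargs": {
  "moves": [
    [0,-0.005,0,0,0],
    [0,-0.002,0,0,0]
  ]
}}

```text
t: 15.28
tool_pos: [0.5151, -0.006, 0.0568]
tool_rot: [-3.099, 0.506, -0.013]
contact_force: [0.3, 0.2, -3.0]
opening: 0.0596
```

```bash
python3 st.py
```

```text
[ 0.5151 -0.006   0.0568] [ 0.26  0.24 -2.98] [ 0.06 -0.18  0.03] 0.0596 tilt [ 0.008 -0.    -1.   ] ty -108.53583791130937 t 15.275
```

Request:
{"fn": "step_arm", "kwargs": {
  "moves": [
    [0,0,0,-0.001,3],
    [0,0,0,-0.001,8]
  ],
  "newtons": 110
}}

```text
t: 15.52
tool_pos: [0.5166, -0.0069, 0.0566]
tool_rot: [-3.135, 0.2, -0.018]
contact_force: [-0.4, 1.1, 4.9]
opening: 0.0596
```

```bash
python3 st.py
```

```text
[ 0.5166 -0.0069  0.0566] [-0.43  1.08  4.93] [-0.53  0.13 -0.37] 0.0596 tilt [ 0.012 -0.    -1.   ] ty -97.30678474900465 t 15.525
```

Request:
{"fn": "step_arm", "kwargs": {
  "moves": [
    [0,-0.002,0.001,-0.001,8],
    [0,-0.001,0.001,-0.0005,8]
  ]
}}

```text
t: 15.78
tool_pos: [0.5169, -0.0063, 0.0573]
tool_rot: [3.131, 0.249, 0.031]
contact_force: [-2.0, -1.9, 1.5]
opening: 0.0595
```

```bash
python3 st.py
```

```text
[ 0.5169 -0.0063  0.0573] [-2.01 -1.91  1.49] [-0.78  0.07 -0.42] 0.0595 tilt [ 0.02   0.001 -1.   ] ty -80.91924258060337 t 15.775
```

Request:
{"fn": "step_arm", "kwargs": {
  "moves": [
    [0,-0.003,0.0005,-0.0005,8]
  ]
}}

```text
t: 15.9
tool_pos: [0.5163, -0.0061, 0.0578]
tool_rot: [3.105, 0.472, 0.04]
contact_force: [5.3, 0.6, -1.0]
opening: 0.0594
```

```bash
python3 v.py 18
```

```text
[ 0.5163 -0.0061  0.0578] [ 5.32  0.56 -1.01] [-0.27 -0.8  -0.37] 0.0594 tilt [ 0.025  0.004 -1.   ] ty -72.73048233090968 t 15.9
```

View pics/v18.png

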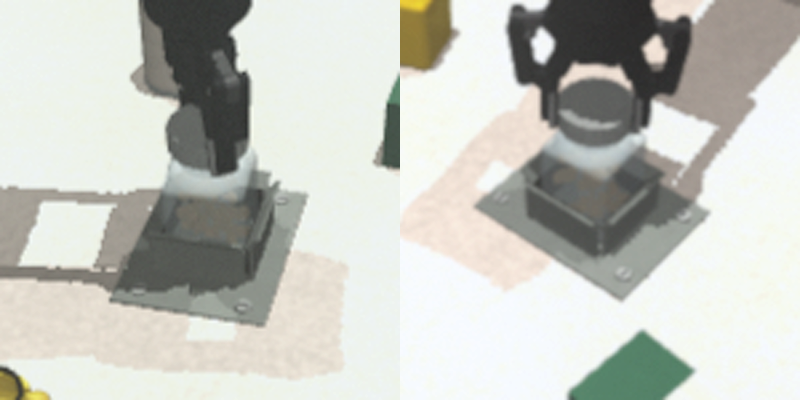

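View pics/vw18.png

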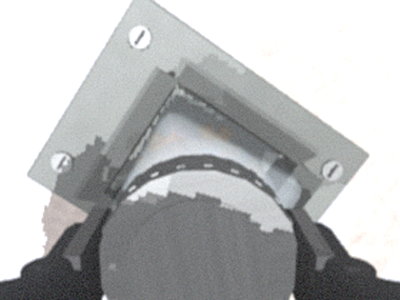

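Request:
{"fn": "step_arm", "kwargs": {
  "moves": [
    [0,-0.002,0,0,8],
    [0,-0.002,0,0,7]
  ]
}}

```text
t: 16.3
tool_pos: [0.5141, -0.006, 0.0586]
tool_rot: [-3.017, -0.865, -0.047]
contact_force: [4.8, -1.7, -0.2]
opening: 0.0593
```

```bash
python3 st.py
```

```text
[ 0.5141 -0.006   0.0586] [ 4.82 -1.69 -0.18] [-0.47 -0.81 -0.34] 0.0593 tilt [ 0.028  0.01  -1.   ] ty -58.00553034907763 t 16.3
```

Request:
{"fn": "step_arm", "kwargs": {
  "moves": [
    [0,0.001,0,0,7]
  ]
}}

```text
t: 16.42
tool_pos: [0.5153, -0.0059, 0.0587]
tool_rot: [-2.957, -1.048, -0.047]
contact_force: [-1.8, -0.2, 3.2]
opening: 0.0594
```

```bash
python3 st.py
```

```text
[ 0.5153 -0.0059  0.0587] [-1.8  -0.17  3.25] [-0.1   0.13 -0.17] 0.0594 tilt [ 0.027  0.014 -1.   ] ty -50.96676479186478 t 16.425
```

Request:
{"fn": "step_arm", "kwargs": {
  "moves": [
    [0,0,0,0,6]
  ]
}}

```text
t: 16.55
tool_pos: [0.5156, -0.0058, 0.0595]
tool_rot: [-2.896, -1.202, -0.047]
contact_force: [-2.0, 0.1, 5.4]
opening: 0.0597
```

```bash
python3 st.py
```

```text
[ 0.5156 -0.0058  0.0595] [-1.98  0.07  5.42] [-0.13  0.09 -0.06] 0.0597 tilt [ 0.026  0.017 -1.   ] ty -44.921756575909875 t 16.55
```

Request:
{"fn": "step_arm", "kwargs": {
  "moves": [
    [0,-0.001,0,0,4],
    [0,0,0,0.001,0]
  ]
}}

```text
t: 16.8
tool_pos: [0.5146, -0.005, 0.0605]
tool_rot: [-2.851, -1.297, -0.048]
contact_force: [0.2, 0.3, -0.5]
opening: 0.0594
```

```bash
python3 st.py
```

```text
[ 0.5146 -0.005   0.0605] [ 0.22  0.3  -0.49] [ 0.03 -0.1  -0.07] 0.0594 tilt [ 0.024  0.021 -0.999] ty -41.08899321046921 t 16.8
```

Request:
{"fn": "step_arm", "kwargs": {
  "moves": [
    [0,0,0,0.002,0],
    [0,0,0,0.003,0]
  ]
}}

```text
t: 17.05
tool_pos: [0.5136, -0.0046, 0.0645]
tool_rot: [-2.851, -1.291, -0.045]
contact_force: [1.2, -1.1, -1.2]
opening: 0.0595
```

```bash
python3 v.py 19
```

```text
[ 0.5136 -0.0046  0.0645] [ 1.18 -1.06 -1.21] [-0.12 -0.1   0.06] 0.0595 tilt [ 0.021  0.022 -1.   ] ty -41.266323533906295 t 17.05
```

View pics/v19.png

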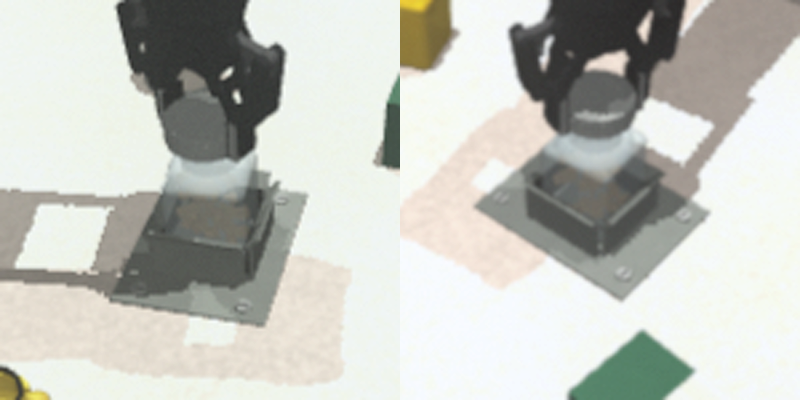

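Request:
{"fn": "step_arm", "kwargs": {
  "moves": [
    [0,0.0005,0,0.004,0],
    [0,0.0005,0,0.006,0],
    [0,0.0005,0,0.008,0],
    [0,0,0,0.008,0],
    [0,0,0,0.004,0],
    [0,0,0,0,0]
  ]
}}

```text
t: 17.95
tool_pos: [0.5157, -0.0047, 0.0978]
tool_rot: [-2.852, -1.292, -0.047]
contact_force: [0.0, 0.5, -0.0]
opening: 0.0592
```

```bash
python3 v.py 20
```

```text
[ 0.5157 -0.0047  0.0978] [ 0.01  0.51 -0.03] [-0.03  0.01  0.01] 0.0592 tilt [ 0.023  0.022 -1.   ] ty -41.25977003220963 t 17.95
```

View pics/v20.png

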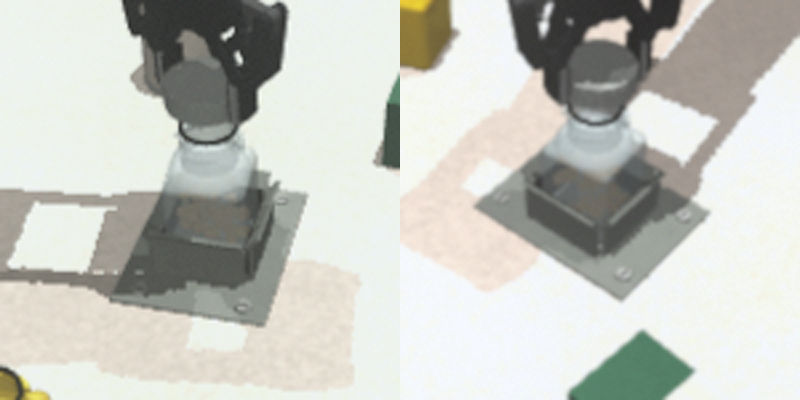

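View pics/w20.png

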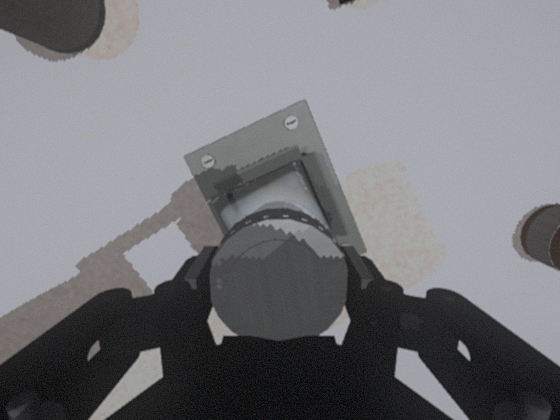

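```bash
cat > ck.py <<'E'
from st import *
sd=shot('side','f_s.png');sc=shot('scene','f_c.png')
out=[]
for cam,fn,(x0,y0) in((sd,'f_s.png',(210,140)),(sc,'f_c.png',(255,150))):
    S=6;i=cv2.convertScaleAbs(cv2.resize(cv2.imread('pics/'+fn)[y0:y0+95,x0:x0+65],None,fx=S,fy=S,interpolation=cv2.INTER_CUBIC),alpha=1.6)
    for c,r,z,col in(((.5145,-.0056),.024,.1225,(0,0,255)),((p[0],p[1]),.031,.004+.059+.091-.01+p[2]-.0978,(0,200,0)),((p[0],p[1]),.031,.164+p[2]-.0978,(0,200,0))):
        P=[(proj(cam,[c[0]+r*np.cos(t),c[1]+r*np.sin(t),z])-[x0,y0]+.5)*S-.5 for t in np.linspace(0,6.28,60)]
        cv2.polylines(i,[np.int32(P)],True,col,1)
    out.append(i)
cv2.imwrite('pics/ck.png',np.hstack(out))
E
python3 ck.py
```

```text
[ 0.5151 -0.0046  0.097 ] [-0.68 -0.26 -0.45] [ 0.01 -0.08  0.03] 0.0595 tilt [ 0.021  0.022 -1.   ] ty -41.26315776475882 t 18.1
```

View pics/ck.png

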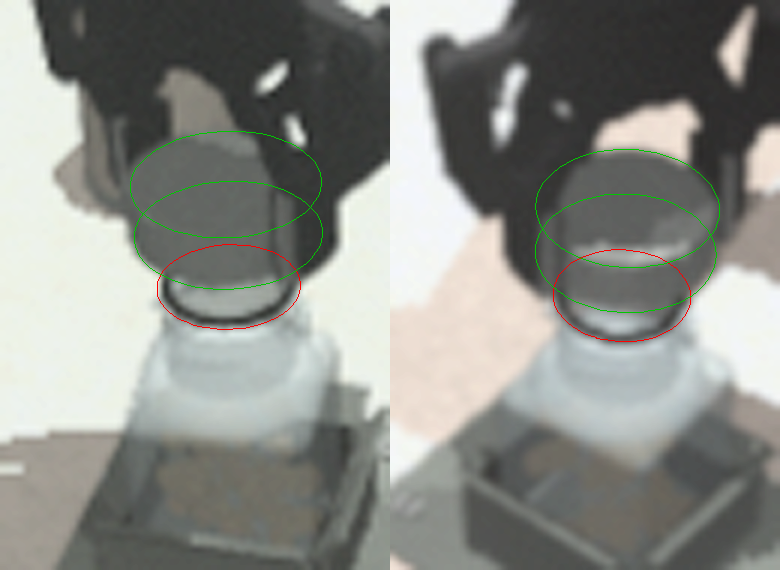

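The overlay matches: the ring and mouth are where a seated jar's should be, and the lid is about 2 cm clear, level and on the axis. Handing in.

```bash
python3 - <<'E'
from h import *
print(ctrl.finish_job())
from st import *
E
```

```text
the job is handed in; nothing more can be done
None
the job is handed in; nothing more can be done
```

I lowered the clear jar by its bare steel lid into the brace. I then turned the lid about 67° anticlockwise until the turning torque fell from about 0.4 N m to almost nothing, and lifted it straight up. I handed in at about 18 s, still holding the lid.

**Last checks:**
- **Jar:** in both fixed cameras its rubber ring lined up with where a seated jar's mouth should be. During the lift the wrist force stayed close to the lid's weight, never the jar's 4 N.
- **Lid:** its centre was about 90 mm above the jar's centre, roughly 2 cm clear of the mouth. It was within about 2 mm of the axis, tilted about 0.02–0.03 rad, and the fingers were 59.5 mm apart on it.
- **Can, carton and small round jar:** I didn't touch them.

**What disagreed or went unchecked:**
- **Finger length:** the real fingertips ended about 34 mm short of the reported TCP. The first grasp closed empty above the lid, so I measured the gap in the images and went lower.
- **Tool drift:** the arm crept about 1–2 mm and 0.02 rad over small or idle moves. This caused a short press of about 20 N down and 12 N sideways while seating the jar, which I eased off straight away.
- **Lid angle:** I inferred the lid's angle from the tool's turn, allowing for the jar's play in the brace, and did not measure it directly.

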